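# Recharge the drying pod with drying balls

### The job

Recharge the red drying pod: lift off its lid and lay it flat, knob up, in the middle of the blue tray, then tip all six drying balls from the steel measuring cup into the pod without spilling any on the table. Stand the emptied cup upright again in the middle of its round green mat, leaving the pod open and upright, and do not push or knock over the other things on the table.

Things in the scene. Friction and masses are not known exactly. Their poses are not given: they have to be found in the camera images.
- cup_center (a point): Flared steel measuring cup, 68 mm high, outer diameter 56 mm at the base and 90 mm at the rim, wall 3 mm, 0.2 kg without the balls. This point is on its axis, 34 mm above its underside. z points out of the mouth; its straight handle points along -x. At the start it stands on the green mat with the six balls in it.
- cup_grip (a point): The place to hold the cup's blue round handle (a level rod of 16 mm diameter, parallel to the cup's x axis, from 38 to 153 mm from the cup's axis). This point lies on the rod's axis, 100 mm from the cup's axis and 58 mm above the cup's underside; axes as the cup's.
- mat: Round green rubber mat, 120 mm in diameter and 4 mm thick, fixed to the table; origin at the centre of its underside.
- pod_center (a point): Red plastic drying pod, a round open tub, outer diameter 104 mm, inner diameter 96 mm, 75 mm high, inside floor 9 mm up, 0.3 kg, standing loose on the table. This point is on its axis half-way up (37.5 mm above its underside); z is up. A loop handle stands out to 89 mm from the axis along the pod's +x, between 15 and 71 mm above the table.
- lid_knob (a point): Lid resting loose on the pod: a red disc, 108 mm in diameter, 7 mm thick, a plug below it (84 mm diameter, 8 mm deep) inside the pod's mouth, and a white round knob (28 mm diameter, 44 mm high) on top; 0.08 kg. This point is on the knob's axis, 24 mm above the disc, 39 mm above the plug's underside: 106 mm above the table on the pod, 43 mm in the tray. z is up out of the knob.
- tray: Square blue shallow tray, 150 mm by 150 mm, 18 mm high, walls and floor 4 mm thick, fixed to the table; origin at the centre of its underside, x and y along its sides.
- ball1_center (a point): Drying ball, hard plastic, 22 mm in diameter, 12 g, rolls freely; white or orange; at the start in the measuring cup; this point is its centre.
- ball2_center (a point): Drying ball, hard plastic, 22 mm in diameter, 12 g, rolls freely; white or orange; at the start in the measuring cup; this point is its centre.
- ball3_center (a point): Drying ball, hard plastic, 22 mm in diameter, 12 g, rolls freely; white or orange; at the start in the measuring cup; this point is its centre.
- ball4_center (a point): Drying ball, hard plastic, 22 mm in diameter, 12 g, rolls freely; white or orange; at the start in the measuring cup; this point is its centre.
- ball5_center (a point): Drying ball, hard plastic, 22 mm in diameter, 12 g, rolls freely; white or orange; at the start in the measuring cup; this point is its centre.
- ball6_center (a point): Drying ball, hard plastic, 22 mm in diameter, 12 g, rolls freely; white or orange; at the start in the measuring cup; this point is its centre.
- mug: Bystander: white ceramic mug, 80 mm in diameter, 95 mm high, handle standing out about 30 mm towards its +y; origin under its centre. Besides the listed things, fixed equipment borders the table: a pine peg rail 230 mm high across the back, with things hung on it (nothing nearer the robot than x = 0.77 m), and an audiometer and a drawer unit up to 200 mm high at the sides (beyond 0.44 m either side of the robot's centre line).
- jar: Bystander: closed brown stoneware jar, 72 mm in diameter, 105 mm high; origin under its centre.
- dispenser: Bystander: yellow plastic dome dispenser, 70 mm in diameter, 96 mm high; origin under its centre.
- case: Bystander: hearing-aid case, light grey box 75 x 55 x 33 mm; origin under its centre.
- mirror: Bystander: steel dental mirror lying flat along its x, 171 mm long, 8 mm high; origin on the table under the middle of its length.
There are look-alikes about, which are no part of the job. Of the things like the mat, leave any that is orange; of the rest the larger one is meant.

How it is judged:
By the outcome, as a careful person would: the job done as asked, in the order asked, and still so for the second after the job is handed in, with the robot touching nothing.
It also fails if it takes over 72 s, if anything falls off the work surface, if the arm or the gripper's body presses on something with over 40 N, if the wrist force passes 120 N, or if a joint passes its speed limit or range.

### The arm

A 7-joint arm with a two-finger parallel gripper is mounted at the origin on the work surface. World frame = base frame: x ahead of the robot, y to its left, z up, the work surface at z = 0. Lengths are in m, angles in degrees, forces in N, time in s.
With the tool pointing down it reaches from about 0.425 to 0.875 m from the base axis. Payload 4.7 kg.
Tool frame: the origin (TCP) lies midway between the tips of the shut fingers; the grasp point (between the pads) lies env.grip_point_offset behind it (env.grip_point_offset is the distance from the TCP to the grasp point, in m); z points along the fingers, y is the line along which they close (so a half turn about z gives the same grasp; the last joint's range is limited). The gripper opens to 87 mm and grips with 3 to 60 N. Pads are 19 mm wide; open, the fingers measure 117 mm over their backs; the gripper's body (75 mm by 190 mm) begins 51 mm behind the grasp point.
Start: joints at [76.667, 18.392, -4.016, 83.108, 1.295, 78.541, -3.26], TCP at [0.159, -0.63, 0.223] pointing down, gripper open.
Joint ranges: [-163.93, 163.93], [-17.29, 119.83], [-79.2, 71.16], [3.27, 140.29], [-89.18, 269.18], [5.43, 117.66], [-154.24, 154.24]. Speed limits (degrees/s): [147.25, 147.25, 180, 180, 180, 180, 180].

### API

Orientations are given as [roll, pitch, yaw] about the fixed x, y, z axes, in that order (R = Rz(yaw) Ry(pitch) Rx(roll)).
In Python, from cell import env gives the robot as it stands.
- The arm moves only by the shell command python3 -m creep 'ROWS' [FORCE]. ROWS is a JSON object of lists of equal length, an entry for each row: "translation": the shift along the tool's x, y, z in units of 0.08 m (1.0 is 0.08 m), a list of three; "turn": the turn, a rotation vector about the tool's x, y, z in units of 180 degrees (1.0 is 180 degrees), a list of three; "grip": the opening, from 0 (shut) to 1 (fully open). In form: {"translation": [[x, y, z], ...], "turn": [[ax, ay, az], ...], "grip": [grip, ...]}. A call has 1 to 5 rows; each row shifts and turns the commanded pose from where the row before left it, along the tool's axes as they then stand; what a row does not reach is not made up. A row lasts 1/8 s, in which the tool goes at most 62.5 mm and 10.7 degrees, less where a joint would pass 70% of its speed; a pose out of reach is approached as far as the arm can. A call with a number of a shift or a turn outside -1 to 1 is refused whole. A call with a gripper value outside its range is refused whole. The fingers move at their own pace and stop on an object; FORCE is the grip in N (left out, the last holds). Time passes only in rows, so rows that do not move let the fingers close. It gives the time, the measured TCP pose, the force, the opening and the grip force at its end, in the units of the state.
- env.get_obs(): the state, without advancing time (a new reading comes with each control period).
- env.read_camera(name): name is "scene" or "top" or "wrist"; returns a dict with "frame" (420x560x3 uint8, red, green, blue), "z_map" (420x560 float32, m along the optical axis (not along the pixel's ray), 0 where there is no reading), "K" (3x3 intrinsics, pixels), "rvec" (rotation vector, rad) and "tvec" (3), from world to camera coordinates, as OpenCV has them. Camera axes: x right, y down, z forward; pixel columns grow to the right and rows downward; lengths in m; the calibration is good to about 2 mm. A picture is of the moment at which its call begins.
- env.sign_off(): hands the job in; it is judged then, once.
The state is a dict: "time_s": time; "qpos": joint angles; "joint_velocities": joint speeds; "effort": joint torques, N m; "tool_pos": TCP position; "tool_rot": TCP orientation; "force": force on the tool from outside, world axes, zero at the start; "wrist_torque": the same for the moment, N m; "grip_width": finger opening in m; "grasp_force": force on a finger pad.
Only numpy, scipy, OpenCV 4.12 (cv2) and the standard library are available. Lean on these libraries where they do the work, as an engineer would, in place of code of your own. Each camera call takes 0.05 s, during which the arm holds its last target. There are 200 camera calls.

## Working session

There is one attempt and no reset: what is moved stays moved. The work goes in short steps, Python scripts to look and compute and a shell command to move; the robot and the scene stay as the last step left them, time stands still between calls to the robot, and variables do not carry over. Pictures are saved under pics/ and viewed, at most 12 in all, crops included, and the job is handed in when it is done.

```bash
mkdir -p pics; cat > h.py <<'E'
from cell import env
import cv2, numpy as np
from scipy.spatial.transform import Rotation as R
def snap(n,f):
    c=env.read_camera(n); np.savez('pics/'+f+'.npz',**c)
    cv2.imwrite('pics/'+f+'.png',c['frame'][:,:,::-1]); return c
def load(f): return np.load('pics/'+f+'.npz')
def world(c,u,v,z=None):
    Rm=cv2.Rodrigues(np.array(c['rvec']))[0]; t=np.array(c['tvec']).reshape(3); K=c['K']
    d=np.linalg.inv(K)@np.array([u,v,1.]); o=-Rm.T@t; w=Rm.T@d
    s=(z-o[2])/w[2] if z is not None else c['z_map'][int(v),int(u)]
    return o+s*w
E
python3 - <<'E'
from h import *
a=snap('top','top1');b=snap('scene','scene1')
cv2.imwrite('pics/both.png',cv2.resize(np.vstack([a['frame'],b['frame']])[:,:,::-1],None,fx=.7,fy=.7))
print(env.get_obs(),env.grip_point_offset)
E
```

```text
{'time_s': 0.1, 'qpos': array([76.66775459, 18.43648275, -4.01498674, 83.16829747,  1.29474333,
       78.54168512, -3.26031391]), 'joint_velocities': array([-0.0625093 , -0.0833596 , -0.07214294, -0.22026841, -0.00407116,
        0.02037986, -0.01084052]), 'effort': array([ 1.19411834e-04, -4.92570984e+01, -4.05747285e-01, -3.13397920e+01,
       -6.41783117e-02,  3.95293278e-02,  4.98754923e-05]), 'tool_pos': array([ 0.15861518, -0.62982961,  0.22154851]), 'tool_rot': array([-1.79898752e+02,  5.42691671e-03,  1.41409713e+01]), 'force': array([-0.90750001, -0.25565802,  0.0789379 ]), 'wrist_torque': array([ 0.01243022, -0.02397822,  0.04687076]), 'grasp_force': 0.0, 'grip_width': 0.08725894674655146} 0.0187
```

View pics/top1.png

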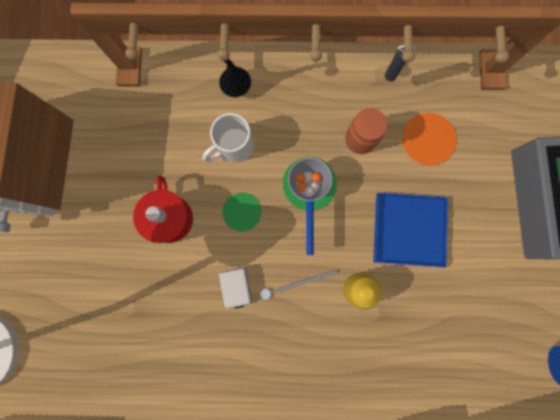

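View pics/scene1.png

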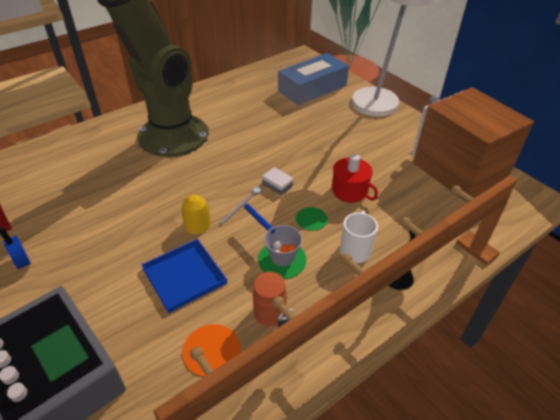

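The top view has x up and y left. There are three mat-like discs: small green (242,212), larger green (309,183) under the cup, and orange (430,139). Orange is ruled out and the larger of the two greens is meant, which is the one under the cup. The pod with its white knob is at (155,214), handle towards (162,184). The tray is at (411,230), and the cup handle runs down to (310,254). I'll measure these and check an enlarged crop.

```bash
python3 - <<'E'
from h import *
c=load('top1'); f=c['frame']; cv2.imwrite('pics/crop1.png',cv2.resize(f[110:320,110:480,::-1],None,fx=2.15,fy=2.15,interpolation=cv2.INTER_CUBIC))
Rm=cv2.Rodrigues(c['rvec'])[0];t=c['tvec'].reshape(3);vv,uu=np.mgrid[0:420,0:560]
P=((np.stack([uu,vv,np.ones_like(uu)],-1)@np.linalg.inv(c['K']).T)*c['z_map'][...,None]-t)@Rm
hsv=cv2.cvtColor(f,cv2.COLOR_RGB2HSV);H,S,V=[hsv[...,i].astype(int) for i in range(3)]
print('cam',-Rm.T@t)
def rep(n,m,box):
    b=np.zeros_like(m);b[box[1]:box[3],box[0]:box[2]]=1;m=m&b.astype(bool)&(c['z_map']>0);p=P[m]
    lo,hi=np.percentile(p,1.5,axis=0),np.percentile(p,98.5,axis=0)
    print(n,m.sum(),'mid',((lo+hi)/2).round(3),'lo',lo.round(3),'hi',hi.round(3)); return p
z=P[...,2]
rep('knob',(z>.112),(130,190,195,245))
rep('lid disc',(z>.072)&(z<.09)&(S>150),(125,180,200,250))
rep('pod handle',(z>.04)&(z<.075)&(S>150),(150,170,175,194))
rep('mat',(H>50)&(H<75)&(S>150)&(z<.012),(275,150,345,215))
rep('smallmat',(H>50)&(H<75)&(S>150)&(z<.012),(215,185,270,240))
rep('cup rim',(z>.066)&(z<.078)&(S<90),(280,150,340,206))
p=rep('cup handle',(H>100)&(H<125)&(S>150)&(z>.045),(295,195,325,262))
d=np.linalg.svd(p[:,:2]-p[:,:2].mean(0),full_matrices=False)[2][0];print('dir',np.degrees(np.arctan2(d[1],d[0])))
q=rep('tray',(H>100)&(H<125)&(S>150)&(z>.012)&(z<.025),(365,185,460,275))
r=cv2.minAreaRect(q[:,:2].astype(np.float32));print('trayrect',r)
for n,b in dict(mug=(198,105,258,165),jar=(340,100,390,158),disp=(335,265,390,315),case=(212,262,254,312)).items(): rep(n,z>.02,b)
rep('mirror',(z>.003)&(z<.02)&(S<110),(258,262,342,304))
E
```

```text
cam [0.45497249 0.0215509  0.89485332]
knob 187 mid [0.533 0.271 0.121] lo [0.521 0.259 0.114] hi [0.545 0.284 0.128]
lid disc 2000 mid [0.534 0.271 0.081] lo [0.485 0.222 0.078] hi [0.583 0.321 0.084]
pod handle 75 mid [0.605 0.281 0.057] lo [0.591 0.276 0.042] hi [0.62  0.287 0.071]
mat 289 mid [ 0.597 -0.03   0.003] lo [ 0.564 -0.084 -0.   ] hi [0.631 0.023 0.006]
smallmat 894 mid [0.552 0.118 0.002] lo [ 0.517  0.082 -0.001] hi [0.587 0.153 0.005]
cup rim 282 mid [ 0.613 -0.026  0.07 ] lo [ 0.57  -0.07   0.066] hi [0.656 0.017 0.074]
cup handle 308 mid [ 0.516 -0.027  0.068] lo [ 0.466 -0.032  0.064] hi [ 0.566 -0.021  0.071]
dir -179.21381973740674
tray 368 mid [ 0.518 -0.244  0.016] lo [ 0.444 -0.321  0.012] hi [ 0.593 -0.168  0.02 ]
trayrect ((0.518450140953064, -0.24455633759498596), (0.14836381375789642, 0.14549314975738525), 86.87577056884766)
mug 1169 mid [0.698 0.143 0.059] lo [0.657 0.096 0.022] hi [0.739 0.189 0.096]
jar 1324 mid [ 0.717 -0.14   0.065] lo [ 0.685 -0.172  0.023] hi [ 0.749 -0.108  0.107]
disp 1045 mid [ 0.391 -0.132  0.062] lo [ 0.36  -0.163  0.027] hi [ 0.423 -0.102  0.096]
case 997 mid [0.391 0.125 0.029] lo [0.352 0.095 0.022] hi [0.429 0.154 0.035]
mirror 342 mid [ 0.398 -0.006  0.006] lo [ 0.369 -0.085  0.003] hi [0.428 0.073 0.01 ]
```

View pics/crop1.png

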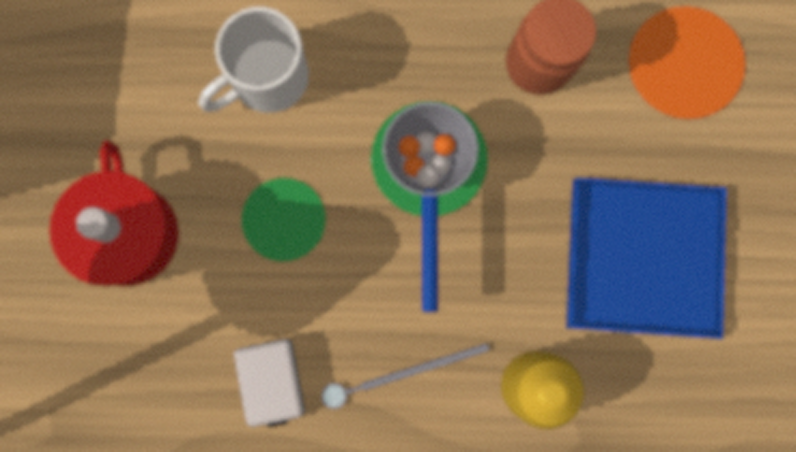

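The crop confirms the target: the larger green mat carries the cup with all six balls (crop 430,158), and the small green (284,219) and orange (687,62) discs are look-alikes. The measured heights (knob top 0.127, lid 0.081, rim 0.072) match the given sizes. Next I move over the lid.

```bash
cat >> h.py <<'E'
def go(pos,yaw,roll=180.,pitch=0.,rows=None):
    "pos = wanted TCP; prints tool-frame shift/turn in units"
    o=env.get_obs(); A=R.from_euler('xyz',o['tool_rot'],degrees=True); B=R.from_euler('xyz',[roll,pitch,yaw],degrees=True)
    s=A.inv().apply(np.array(pos)-o['tool_pos'])/.08; r=(A.inv()*B).as_rotvec()/np.pi
    print('at',o['tool_pos'].round(4),o['tool_rot'].round(2),'t',round(o['time_s'],2),'j',o['qpos'].round(0),'F',o['force'].round(1),'w',round(o['grip_width'],4),round(o['grasp_force'],1)); print('shift',s.round(3),'turn',r.round(4))
E
r='[0,0,0]'
python3 -m creep '{"translation":[[0.49,-0.37,0],[0.49,-0.37,0],[0.49,-0.37,0],[0.49,-0.37,0],[0.49,-0.37,0]],"turn":[[0,0,0],[0,0,0],[0,0,0],[0,0,0],[0,0,0]],"grip":[0.8,0.8,0.8,0.8,0.8]}'
python3 -m creep '{"translation":[[0.49,-0.37,0],[0.49,-0.37,0],[0.49,-0.37,0],[0.49,-0.37,0],[0.49,-0.37,0]],"turn":[[0,0,0],[0,0,0],[0,0,0],[0,0,0],[0,0,0]],"grip":[0.8,0.8,0.8,0.8,0.8]}'
python3 -m creep '{"translation":[[0.2,-0.5,0],[0.2,-0.5,0],[0.2,-0.5,0],[0.2,-0.5,0],[0.2,-0.5,0]],"turn":[[0,0,0],[0,0,0],[0,0,0],[0,0,0],[0,0,0]],"grip":[0.8,0.8,0.8,0.8,0.8]}'
python3 -m creep '{"translation":[[0.2,-0.5,0],[0.2,-0.5,0],[0.2,-0.5,0],[0.2,-0.5,0],[0.2,-0.5,0]],"turn":[[0,0,0],[0,0,0],[0,0,0],[0,0,0],[0,0,0]],"grip":[0.8,0.8,0.8,0.8,0.8]}'
python3 - <<'E'
from h import *
c=load('top1');print('mat',world(c,309.8,183.7,.004))
for u,v in [(376.3,193.6),(447.5,196.7),(446.3,266.5),(374.3,262.2)]: print(world(c,u,v,.018).round(3))
go([.533,.271,.2],14.1)
E
```

```text
time_s: 0.72
tool_pos: [0.3134, -0.4373, 0.2222]
tool_rot: [-180.0, 0.0, 14.1]
force: [0.2, 0.2, 0.4]
grip_width: 0.07
grasp_force: 0.0
time_s: 1.35
tool_pos: [0.4671, -0.2461, 0.2223]
tool_rot: [180.0, 0.0, 14.1]
force: [1.3, -0.4, -0.2]
grip_width: 0.0697
grasp_force: 0.0
time_s: 1.98
tool_pos: [0.495, -0.0327, 0.2222]
tool_rot: [180.0, 0.0, 14.1]
force: [0.0, -0.4, -0.8]
grip_width: 0.0699
grasp_force: 0.0
time_s: 2.6
tool_pos: [0.5239, 0.1805, 0.2222]
tool_rot: [180.0, 0.0, 14.1]
force: [-0.5, -0.2, 0.9]
grip_width: 0.0698
grasp_force: 0.0
mat [ 0.6154257  -0.03086252  0.004     ]
[ 0.593 -0.172  0.018]
[ 0.589 -0.324  0.018]
[ 0.441 -0.316  0.018]
[ 0.448 -0.166  0.018]
at [0.5239 0.1805 0.2222] [1.7998e+02 3.0000e-02 1.4120e+01] t 2.6 j [  20.   11.  -47.   96.    8.   77. -104.] F [-0.5 -0.2  0.9] w 0.0698 0.0
shift [ 0.387 -1.069  0.277] turn [0.0001 0.0001 0.0001]
```

```bash
python3 -m creep '{"translation":[[0.13,-0.36,0.1],[0.13,-0.36,0.1],[0.13,-0.35,0.1],[0,0,0],[0,0,0]],"turn":[[0,0,0],[0,0,0],[0,0,0],[0,0,0],[0,0,0]],"grip":[0.8,0.8,0.8,0.8,0.8]}' | head -2
python3 - <<'E'
from h import *
c=snap('wrist','w1'); 
go([.533,.271,.091],14.1)
Rm=cv2.Rodrigues(c['rvec'])[0];t=c['tvec'].reshape(3);vv,uu=np.mgrid[0:420,0:560]
P=((np.stack([uu,vv,np.ones_like(uu)],-1)@np.linalg.inv(c['K']).T)*c['z_map'][...,None]-t)@Rm
S=cv2.cvtColor(c['frame'],cv2.COLOR_RGB2HSV)[...,1]
m=(abs(P[...,0]-.533)<.03)&(abs(P[...,1]-.271)<.03)&(P[...,2]>.115)&(P[...,2]<.14)&(S<90);p=P[m];print(m.sum(),p.min(0),p.max(0))
if m.sum()>20: print(cv2.minEnclosingCircle(p[p[:,2]>.122][:,:2].astype(np.float32)))
E
```

```text
time_s: 3.22
tool_pos: [0.5334, 0.2692, 0.1982]
at [0.5337 0.2687 0.1984] [1.7994e+02 2.0000e-02 1.4050e+01] t 3.27 j [  10.   19.  -48.   92.   14.   76. -116.] F [-0.5  0.   0.3] w 0.0696 0.0
shift [-1.000e-03 -3.200e-02  1.343e+00] turn [ 0.0004  0.0001 -0.0003]
1047 [0.52095883 0.25846506 0.11522966] [0.54795873 0.28576521 0.12805434]
((0.5340613126754761, 0.2721230983734131), 0.014071231707930565)
```

Wrist view agrees: the knob is at (0.534, 0.272), radius 14 mm. Descend, grip and lift.

```bash
python3 -m creep '{"translation":[[0,-0.04,0.3],[0,0,0.3],[0,0,0.3],[0,0,0.25],[0,0,0.19]],"turn":[[0,0,0],[0,0,0],[0,0,0],[0,0,0],[0,0,0]],"grip":[0.8,0.8,0.8,0.8,0.8]}' 15
python3 -m creep '{"translation":[[0,0,0],[0,0,0],[0,0,0],[0,0,0],[0,0,0]],"turn":[[0,0,0],[0,0,0],[0,0,0],[0,0,0],[0,0,0]],"grip":[0,0,0,0,0]}' 15
python3 -m creep '{"translation":[[0,0,-0.1],[0,0,-0.3],[0,0,-0.4],[0,0,-0.4],[0,0,-0.4]],"turn":[[0,0,0],[0,0,0],[0,0,0],[0,0,0],[0,0,0]],"grip":[0,0,0,0,0]}' 15
python3 - <<'E'
from h import *
go([.518,-.2445,.215],1)
E
```

```text
time_s: 3.9
tool_pos: [0.5329, 0.2722, 0.0905]
tool_rot: [180.0, 0.0, 14.1]
force: [-0.4, 0.4, -0.0]
grip_width: 0.0691
grasp_force: 0.0
time_s: 4.53
tool_pos: [0.5328, 0.2731, 0.0916]
tool_rot: [180.0, -0.0, 14.1]
force: [0.7, 0.1, 1.2]
grip_width: 0.0276
grasp_force: 11.2
time_s: 5.15
tool_pos: [0.5324, 0.2733, 0.2208]
tool_rot: [180.0, -0.0, 14.2]
force: [0.9, 0.2, -1.1]
grip_width: 0.0275
grasp_force: 15.0
at [0.5324 0.2733 0.2208] [ 1.800e+02 -2.000e-02  1.415e+01] t 5.15 j [  10.   18.  -49.   90.   14.   78. -116.] F [ 0.9  0.2 -1.1] w 0.0275 15.0
shift [-1.757  6.231  0.072] turn [ 0.     -0.0001  0.0731]
```

```bash
python3 -m creep '{"translation":[[-0.06,0.2,0],[-0.12,0.42,0],[-0.13,0.47,0],[-0.13,0.47,0],[-0.13,0.47,0]],"turn":[[0,0,0],[0,0,0],[0,0,0],[0,0,0],[0,0,0]],"grip":[0,0,0,0,0]}' | head -2
python3 -m creep '{"translation":[[-0.13,0.47,0],[-0.13,0.47,0],[-0.13,0.47,0],[-0.13,0.47,0],[-0.13,0.47,0]],"turn":[[0,0,0],[0,0,0],[0,0,0],[0,0,0],[0,0,0]],"grip":[0,0,0,0,0]}' | head -2
python3 -m creep '{"translation":[[-0.13,0.47,0],[-0.13,0.42,0],[-0.13,0.4,0],[-0.1,0.32,0],[-0.05,0.21,0]],"turn":[[0,0,0],[0,0,0],[0,0,0],[0,0,0],[0,0,0]],"grip":[0,0,0,0,0]}' | head -2
python3 - <<'E'
from h import *
snap('wrist','w2')
go([.5175,-.244,.032],14.15)
E
```

```text
time_s: 5.78
tool_pos: [0.527, 0.1019, 0.218]
time_s: 6.4
tool_pos: [0.5221, -0.0927, 0.2181]
time_s: 7.02
tool_pos: [0.5155, -0.2443, 0.2181]
at [ 0.5155 -0.2466  0.2181] [1.7997e+02 1.1000e-01 1.3870e+01] t 7.08 j [ 50.  11. -30.  94.   6.  76. -58.] F [ 0.2 -2.7 -1.2] w 0.0276 15.0
shift [ 0.036 -0.027  2.327] turn [ 0.0001  0.0006 -0.0016]
```

View pics/w2.png

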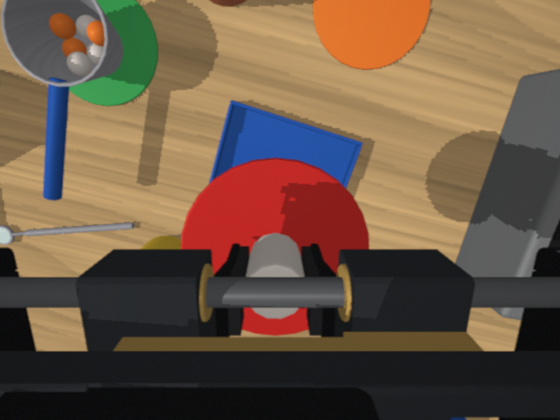

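The lid is level in the grip over the blue tray (lid at 275,245), and nothing is in the way. Lower it.

```bash
python3 -m creep '{"translation":[[0.036,-0.027,0.3],[0,0,0.4],[0,0,0.4],[0,0,0.4],[0,0,0.3]],"turn":[[0,0,0],[0,0,0],[0,0,0],[0,0,0],[0,0,0]],"grip":[0,0,0,0,0]}'
python3 -m creep '{"translation":[[0,0,0.2],[0,0,0.15],[0,0,0.1],[0,0,0.05],[0,0,0]],"turn":[[0,0,0],[0,0,0],[0,0,0],[0,0,0],[0,0,0]],"grip":[0,0,0,0,0]}'
python3 - <<'E'
from h import *
go([.5175,-.244,.029],14.15)
E
```

```text
time_s: 7.7
tool_pos: [0.5187, -0.238, 0.0735]
tool_rot: [-179.9, 0.1, 14.2]
force: [-0.1, -0.8, -1.1]
grip_width: 0.0275
grasp_force: 15.0
time_s: 8.32
tool_pos: [0.5196, -0.2395, 0.0355]
tool_rot: [180.0, -0.0, 14.1]
force: [-1.3, -0.2, -0.9]
grip_width: 0.0278
grasp_force: 15.0
at [ 0.5196 -0.2395  0.0355] [ 1.7998e+02 -1.0000e-02  1.4140e+01] t 8.32 j [ 47.  21. -29. 105.  12.  57. -63.] F [-1.3 -0.2 -0.9] w 0.0278 15.0
shift [-0.04   0.048  0.082] turn [ 0.0001 -0.0001 -0.0001]
```

```bash
python3 -m creep '{"translation":[[-0.04,0.048,0.03],[0,0,0.035],[0,0,0.015],[0,0,0],[0,0,0]],"turn":[[0,0,0],[0,0,0],[0,0,0],[0,0,0],[0,0,0]],"grip":[0,0,0,0,0]}'
python3 -m creep '{"translation":[[0,0,0],[0,0,0],[0,0,0],[0,0,-0.2],[0,0,-0.4]],"turn":[[0,0,0],[0,0,0],[0,0,0],[0,0,0],[0,0,0]],"grip":[0.6,0.6,0.6,0.6,0.6]}'
python3 -m creep '{"translation":[[0,0,-0.5],[0,0,-0.5],[0,0,-0.4],[0,0,0],[0,0,0]],"turn":[[0,0,0],[0,0,0],[0,0,0],[0,0,0],[0,0,0]],"grip":[0.6,0.6,0.6,0.6,0.6]}'
python3 - <<'E'
from h import *
c=snap('top','top2');cv2.imwrite('pics/crop2.png',cv2.resize(c['frame'][110:320,110:480,::-1],None,fx=2.15,fy=2.15))
c=snap('wrist','w3')
Rm=cv2.Rodrigues(c['rvec'])[0];t=c['tvec'].reshape(3);vv,uu=np.mgrid[0:420,0:560]
P=((np.stack([uu,vv,np.ones_like(uu)],-1)@np.linalg.inv(c['K']).T)*c['z_map'][...,None]-t)@Rm
S=cv2.cvtColor(c['frame'],cv2.COLOR_RGB2HSV); z=P[...,2]
m=(abs(P[...,0]-.518)<.03)&(abs(P[...,1]+.244)<.03)&(z>.055)&(z<.08)&(S[...,1]<90);p=P[m];print(m.sum(),cv2.minEnclosingCircle(p[:,:2].astype(np.float32)),p[:,2].max())
m=(S[...,0]>100)&(S[...,0]<125)&(S[...,1]>150)&(z>.045)&(z<.08)&(P[...,1]>-.1)&(P[...,1]<.05);p=P[m];print('handle',m.sum(),p.min(0),p.max(0),p.mean(0))
q=np.polyfit(p[:,0],p[:,1],1);print(q,np.polyval(q,.513),np.degrees(np.arctan(q[0])))
m=(abs(z-.070)<.004)&(S[...,1]<90)&(abs(P[...,0]-.613)<.06)&(abs(P[...,1]+.027)<.06);p=P[m];print('rim',m.sum(),cv2.minEnclosingCircle(p[:,:2].astype(np.float32)))
go([.513,-.027,.16],1)
E
```

```text
time_s: 8.95
tool_pos: [0.5174, -0.2438, 0.029]
tool_rot: [180.0, -0.0, 14.2]
force: [0.8, -0.2, -1.2]
grip_width: 0.0278
grasp_force: 15.0
time_s: 9.57
tool_pos: [0.5165, -0.2435, 0.0772]
tool_rot: [-179.9, 0.1, 14.1]
force: [0.6, -0.1, 0.5]
grip_width: 0.0518
grasp_force: 0.0
time_s: 10.2
tool_pos: [0.517, -0.2438, 0.189]
tool_rot: [180.0, 0.0, 14.1]
force: [0.5, -0.8, -0.5]
grip_width: 0.0525
grasp_force: 0.0
705 ((0.5188381671905518, -0.24358928203582764), 0.013899956829845905) 0.06541644164433391
handle 2581 [ 0.46292356 -0.03689285  0.05916062] [ 0.57565848 -0.02216415  0.07214197] [ 0.52033455 -0.03102854  0.0678996 ]
[ 0.01404701 -0.03833768] -0.03113156590283234 0.8047814615223732
rim 902 ((0.601709246635437, -0.03984894976019859), 0.04356371611356735)
at [ 0.5165 -0.2436  0.1879] [-1.7993e+02  9.0000e-02  1.4140e+01] t 10.3 j [ 49.  12. -31.  96.   6.  73. -58.] F [-0.3 -0.5 -0.9] w 0.0521 0.0
shift [ 0.619 -2.636  0.351] turn [-0.0004  0.0006  0.073 ]
```

View pics/crop2.png

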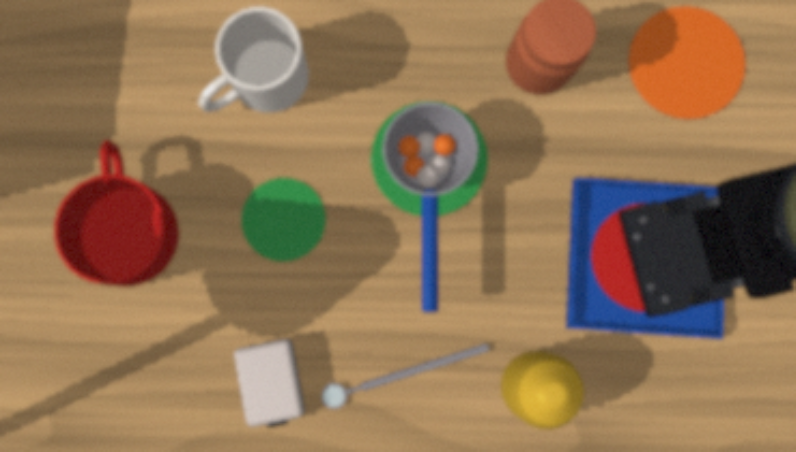

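The lid lies centred in the tray (knob at 0.5188, -0.2436, top 0.065), and the pod stands open and unmoved (crop 118,232). Next I hover over the cup handle, tilted 35° so the later pour stays within the wrist's range.

```bash
python3 - <<'E'
from h import *
c=load('w3');Rm=cv2.Rodrigues(c['rvec'])[0];cp=-Rm.T@c['tvec'].reshape(3);o=env.get_obs()
print('cam in tool',R.from_euler('xyz',o['tool_rot'],degrees=True).inv().apply(cp-o['tool_pos']))
E
python3 -m creep '{"translation":[[0.1,-0.3,0],[0.1,-0.45,0],[0.1,-0.45,0],[0.1,-0.45,0],[0.1,-0.45,0]],"turn":[[0,0,0.02],[0,0,0.02],[0,0,0.02],[0,0,0.013],[0,0,0]],"grip":[0.6,0.6,0.6,0.6,0.6]}'|head -3
python3 - <<'E'
from h import *
go([.514,.032,.15],0.8,roll=145)
E
```

```text
cam in tool [ 0.07255552  0.00066334 -0.16279933]
time_s: 10.92
tool_pos: [0.5366, -0.0714, 0.1878]
tool_rot: [-180.0, 0.1, 1.0]
at [ 0.5366 -0.0714  0.1878] [-1.7998e+02  1.1000e-01  9.8000e-01] t 10.93 j [ 38.   9. -36. 100.   6.  73. -89.] F [-0.6  0.5 -0.1] w 0.0523 0.0
shift [-0.26  -1.297  0.474] turn [-0.1945  0.0003  0.0012]
```

```bash
python3 -m creep '{"translation":[[-0.065,-0.324,0.1],[-0.065,-0.324,0.1],[-0.065,-0.324,0],[-0.065,-0.324,0],[0,0,0]],"turn":[[0,0,0],[0,0,0],[0,0,0],[0,0,0],[-0.035,0,0]],"grip":[0.5,0.5,0.5,0.5,0.5]}'|head -3
python3 -m creep '{"translation":[[0,0,0],[0,0,0],[0,0,0],[0,0,0],[0,0,0]],"turn":[[-0.04,0,0],[-0.04,0,0],[-0.04,0,0],[-0.04,0,0],[0,0,0]],"grip":[0.5,0.5,0.5,0.5,0.5]}'|head -3
python3 - <<'E'
from h import *
go([.514,-.0397,.0467],0.8,roll=145)
c=snap('wrist','w4')
Rm=cv2.Rodrigues(c['rvec'])[0];t=c['tvec'].reshape(3);vv,uu=np.mgrid[0:420,0:560]
P=((np.stack([uu,vv,np.ones_like(uu)],-1)@np.linalg.inv(c['K']).T)*c['z_map'][...,None]-t)@Rm
S=cv2.cvtColor(c['frame'],cv2.COLOR_RGB2HSV); z=P[...,2]
m=(S[...,0]>100)&(S[...,0]<125)&(S[...,1]>150)&(z>.03)&(z<.08)&(abs(P[...,1]+.03)<.04)&(P[...,0]<.6);p=P[m]
n=p[p[:,2]>np.percentile(p[:,2],80)];q=np.polyfit(p[:,0],p[:,1],1)
print('handle',m.sum(),p.min(0),p.max(0),'top ridge',n.mean(0),np.degrees(np.arctan(q[0])))
E
```

```text
time_s: 11.55
tool_pos: [0.5137, 0.0302, 0.1719]
tool_rot: [173.6, 0.1, 0.9]
time_s: 12.18
tool_pos: [0.5134, 0.0333, 0.1702]
tool_rot: [145.0, 0.3, 1.3]
at [0.5134 0.0333 0.1702] [145.     0.34   1.33] t 12.18 j [   9.   18.  -44.  102.   41.   88. -134.] F [-0.6 -0.3  0.1] w 0.0435 0.0
shift [-0.004 -0.138  1.788] turn [ 0.     -0.0001  0.0035]
handle 1803 [ 0.46192239 -0.03225911  0.06090365] [ 0.57537221 -0.01871765  0.0713362 ] top ridge [ 0.51978409 -0.02689337  0.06994515] 0.5364577251894077
```

View pics/w4.png

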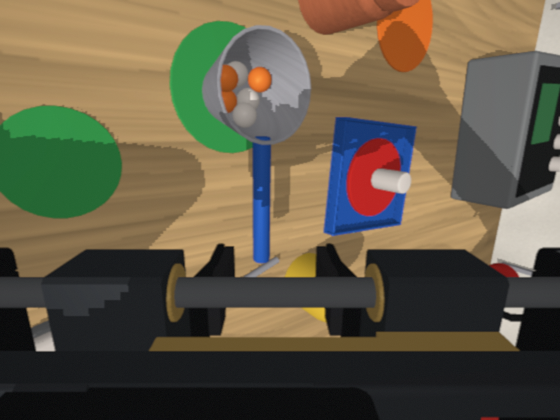

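The picture shows the blue handle (262,150–262) lined up between the fingers (220–335) and all six balls in the cup. Approach along the tool axis and close.

```bash
python3 -m creep '{"translation":[[0,-0.065,0.4],[0,-0.065,0.4],[0,0,0.4],[0,0,0.35],[0,0,0.22]],"turn":[[0,0,0],[0,0,-0.002],[0,0,0],[0,0,0],[0,0,0]],"grip":[0.5,0.5,0.5,0.5,0.5]}' 40
python3 -m creep '{"translation":[[0,0,0],[0,0,0],[0,0,0],[0,0,0],[0,0,0]],"turn":[[0,0,0],[0,0,0],[0,0,0],[0,0,0],[0,0,0]],"grip":[0,0,0,0,0]}' 40
python3 - <<'E'
from h import *
go([.514,-.0387,.0467],0.8,roll=145)
E
```

```text
time_s: 12.85
tool_pos: [0.5155, -0.0451, 0.0506]
tool_rot: [144.9, 0.2, 1.1]
force: [0.4, 0.1, 0.5]
grip_width: 0.0435
grasp_force: 0.0
time_s: 13.48
tool_pos: [0.5163, -0.0413, 0.0513]
tool_rot: [144.9, 0.2, 1.4]
force: [-0.0, 1.0, -0.0]
grip_width: 0.0151
grasp_force: 39.9
at [ 0.5163 -0.0413  0.0513] [144.94   0.18   1.36] t 13.47 j [  13.   24.  -39.  111.   48.   75. -138.] F [-0.  1. -0.] w 0.0151 39.9
shift [-0.028 -0.06   0.028] turn [ 0.0003 -0.001   0.0031]
```

```bash
python3 -m creep '{"translation":[[0,0.06,-0.085],[0,0.13,-0.185],[0,0.2,-0.285],[0,0.25,-0.355],[0,0.25,-0.355]],"turn":[[0,0,0],[0,0,0],[0,0,0],[0,0,0],[0,0,0]],"grip":[0,0,0,0,0]}' 40
python3 - <<'E'
from h import *
c=snap('scene','s2')
cv2.imwrite('pics/s2c.png',cv2.resize(c['frame'][110:300,180:430,::-1],None,fx=3,fy=3))
# pour layout: rod axis TCP targets, yaw psi
pod=np.array([.534,.2715]);
for psi in (27,40):
  x=np.array([np.cos(np.radians(psi)),np.sin(np.radians(psi))]); d=np.array([x[1],-x[0]]) # pour direction (right)
  rod=pod-.0995*x-.015*d
  tz=np.array([*(np.sin(np.radians(35))*d),-np.cos(np.radians(35))])
  tcp=np.array([*rod,.19])+.0187*tz+0; print(psi,rod,tcp); go(tcp,psi,roll=144.94,pitch=.2)
E
```

```text
time_s: 14.1
tool_pos: [0.516, -0.0423, 0.1768]
tool_rot: [144.9, 0.2, 1.3]
force: [0.4, -0.2, -2.9]
grip_width: 0.0147
grasp_force: 39.9
27 [0.43853499 0.23969304] [0.44340444 0.23013621 0.17468186]
at [ 0.5184 -0.042   0.1819] [144.8   -0.21   1.28] t 14.15 j [  16.   14.  -42.  105.   41.   84. -127.] F [1.2 0.9 1.7] w 0.0145 39.8
shift [-0.862 -2.847 -1.901] turn [ 0.0008  0.0804 -0.1182]
40 [0.44813676 0.2190333 ] [0.45503123 0.2108168  0.17468186]
at [ 0.5184 -0.042   0.1819] [144.8   -0.21   1.28] t 14.15 j [  16.   14.  -42.  105.   41.   84. -127.] F [1.2 0.9 1.7] w 0.0145 39.8
shift [-0.722 -2.647 -1.76 ] turn [ 0.0007  0.122  -0.1772]
```

View pics/s2c.png

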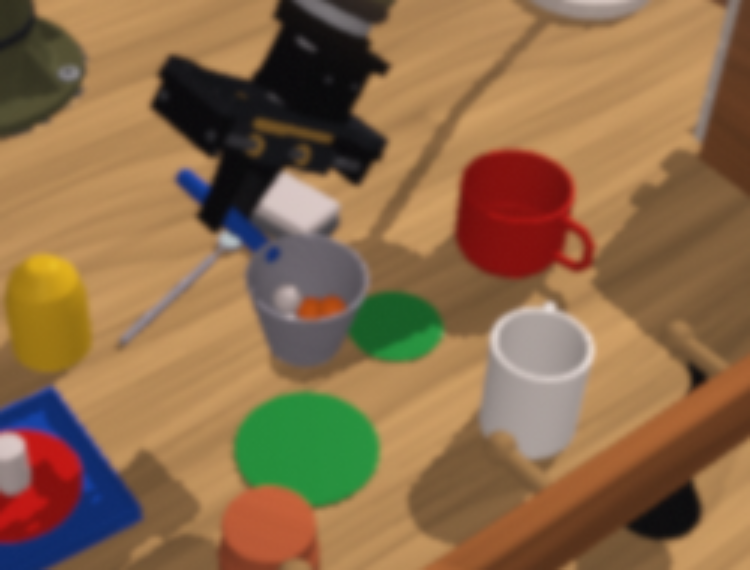

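Held level, with the larger mat now bare (crop 307,448), and the pod is clear of the path. Yaw first, then translate.

```bash
python3 -m creep '{"translation":[[0,0,0],[0,0,0],[0,0,0],[0,0,0],[0,0,0]],"turn":[[0,0.01,-0.015],[0,0.02,-0.029],[0,0.02,-0.029],[0,0.02,-0.029],[0,0.01,-0.015]],"grip":[0,0,0,0,0]}' 40 |head -3
python3 - <<'E'
from h import *
go([.4434,.2301,.182],27,roll=145,pitch=0)
c=snap('top','top3')
m=cv2.inRange(cv2.cvtColor(c['frame'],cv2.COLOR_RGB2HSV),(50,150,0),(75,255,255));m[:, :275]=0
ys,xs=np.nonzero(m[145:220,275:345]);print(len(xs),xs.min()+275,xs.max()+275,ys.min()+145,ys.max()+145)
u,v=(xs.min()+xs.max())/2+275.,(ys.min()+ys.max())/2+145.;print('mat',world(c,u,v,.004))
E
```

```text
time_s: 14.78
tool_pos: [0.5153, -0.0427, 0.1752]
tool_rot: [145.0, 0.6, 26.9]
at [ 0.5153 -0.0427  0.1752] [144.98   0.58  26.9 ] t 14.78 j [  22.    1.  -44.  117.   40.   66. -103.] F [ 0.2 -0.6 -3.3] w 0.015 39.9
shift [ 0.741 -2.771 -2.054] turn [0.0001 0.0029 0.0014]
360 293 334 161 204
mat [ 0.61819317 -0.03892736  0.004     ]
```

```bash
python3 -m creep '{"translation":[[0.03,-0.12,-0.09],[0.07,-0.25,-0.185],[0.09,-0.33,-0.245],[0.09,-0.33,-0.245],[0.09,-0.33,-0.245]],"turn":[[0,0.0015,0.0007],[0,0.0015,0.0007],[0,0,0],[0,0,0],[0,0,0]],"grip":[0,0,0,0,0]}' 40 |head -3
python3 -m creep '{"translation":[[0.09,-0.33,-0.245],[0.09,-0.33,-0.245],[0.09,-0.33,-0.245],[0.07,-0.27,-0.2],[0.03,-0.14,-0.105]],"turn":[[0,0,0],[0,0,0],[0,0,0],[0,0,0],[0,0,0]],"grip":[0,0,0,0,0]}' 40 |head -3
python3 - <<'E'
from h import *
go([.4434,.2301,.1747],27,roll=145,pitch=0)
c=snap('top','top4')
cv2.imwrite('pics/crop4.png',cv2.resize(c['frame'][120:310,90:340,::-1],None,fx=3,fy=3))
E
```

```text
time_s: 15.45
tool_pos: [0.4811, 0.0942, 0.179]
tool_rot: [145.1, -0.1, 26.9]
time_s: 16.08
tool_pos: [0.444, 0.2325, 0.1826]
tool_rot: [145.2, -0.1, 27.0]
at [0.444  0.2325 0.1826] [ 1.4519e+02 -8.0000e-02  2.7030e+01] t 16.07 j [  -4.   18.  -57.  104.   43.   90. -135.] F [ 0.3  0.4 -2.6] w 0.015 39.9
shift [-0.021 -0.038  0.094] turn [-0.0011 -0.0005 -0.0001]
```

View pics/crop4.png

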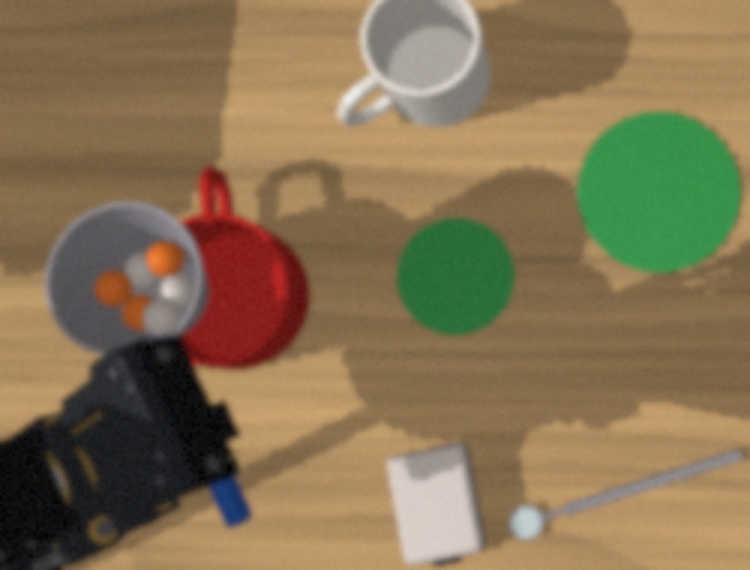

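The cup is over the pod's left half (crop 127,278) with all six balls inside. The bare mat's centre at crop (660,191) confirms (0.6155, -0.031). Lower 45 mm and start tipping towards the right.

```bash
python3 -m creep '{"translation":[[0,-0.1,0.15],[0,-0.12,0.17],[0,-0.1,0.14],[0,-0.015,0],[0,-0.026,0]],"turn":[[0,0,0],[0,0,0],[0,0,0],[0.02,0,0],[0.04,0,0]],"grip":[0,0,0,0,0]}' 40 |head -4
python3 -m creep '{"translation":[[0,-0.026,0],[0,-0.026,0],[0,-0.026,0],[0,-0.026,0],[0,-0.026,0]],"turn":[[0.04,0,0],[0.04,0,0],[0.04,0,0],[0.04,0,0],[0.04,0,0]],"grip":[0,0,0,0,0]}' 40 |head -4
python3 - <<'E'
from h import *
o=env.get_obs();A=R.from_euler('xyz',o['tool_rot'],degrees=True)
print('rod',o['tool_pos']-.015*A.as_matrix()[:,2],'want .4385 .2397 .153','tool x',A.as_matrix()[:,0])
go([.444,.23,.15],27,roll=195)
E
```

```text
time_s: 16.75
tool_pos: [0.4424, 0.2324, 0.1344]
tool_rot: [156.1, 0.1, 27.0]
force: [0.4, -0.2, -3.5]
time_s: 17.38
tool_pos: [0.439, 0.2393, 0.134]
tool_rot: [-168.1, -0.0, 26.8]
force: [-0.5, -0.2, -4.7]
rod [0.4403526  0.23649319 0.14864103] want .4385 .2397 .153 tool x [8.92417391e-01 4.51210806e-01 9.59656079e-05]
at [0.439  0.2393 0.134 ] [-1.681e+02 -1.000e-02  2.682e+01] t 17.38 j [ 36.  13. -64. 109.  -1.  65. -91.] F [-0.5 -0.2 -4.7] w 0.0147 39.9
shift [ 0.004  0.088 -0.223] turn [ 0.0172 -0.0003 -0.001 ]
```

```bash
python3 -m creep '{"translation":[[0,-0.026,-0.01],[0,-0.026,-0.01],[0,-0.023,-0.01],[0,-0.023,-0.01],[0,-0.02,0]],"turn":[[0.04,0,0],[0.04,0,0],[0.035,0,0],[0.035,0,0],[0.03,0,0]],"grip":[0,0,0,0,0]}' 40 |head -4
python3 - <<'E'
from h import *
snap('scene','s5')
o=env.get_obs();A=R.from_euler('xyz',o['tool_rot'],degrees=True)
print('rod',o['tool_pos']-.015*A.as_matrix()[:,2],'want .4385 .2397 .153')
go([.444,.23,.15],27,roll=195)
E
```

```text
time_s: 18.0
tool_pos: [0.436, 0.2452, 0.1396]
tool_rot: [-135.7, 0.1, 26.8]
force: [0.4, -0.2, -3.5]
rod [0.4411746  0.23392339 0.14871301] want .4385 .2397 .153
at [0.4364 0.2433 0.138 ] [-135.51    0.22   26.59] t 18.05 j [ 48.  32. -64. 107. -16.  69. -71.] F [ 0.3 -2.5 -5.8] w 0.0148 40.0
shift [ 0.01   0.031 -0.241] turn [-1.638e-01 -1.000e-04 -2.600e-03]
```

```bash
python3 -m creep '{"translation":[[0,-0.035,0.01],[0,-0.035,0.01],[0,-0.035,0.01],[0,-0.03,0.01],[0,-0.03,0.01]],"turn":[[0.025,0,0],[0.025,0,0],[0.025,0,0],[0.025,0,0],[0.025,0,0]],"grip":[0,0,0,0,0]}' 40 |head -4
python3 -m creep '{"translation":[[0,-0.025,0.01],[0,-0.02,0.01],[0,0,0],[0,0,0],[0,0,0]],"turn":[[0.025,0,0],[0.02,0,0],[0,0,0],[0,0,0],[0,0,0]],"grip":[0,0,0,0,0]}' 40 |head -4
python3 - <<'E'
from h import *
a=snap('scene','s6');b=snap('top','top6')
i=np.hstack([cv2.resize(a['frame'][110:260,250:400],(400,400)),cv2.resize(b['frame'][140:290,90:240],(400,400))]);cv2.imwrite('pics/p6.png',i[:,:,::-1])
o=env.get_obs();A=R.from_euler('xyz',o['tool_rot'],degrees=True)
print('rod',o['tool_pos']-.015*A.as_matrix()[:,2],'want .4385 .2397 .153')
go([.444,.23,.15],27,roll=195)
E
```

```text
time_s: 18.68
tool_pos: [0.4309, 0.2564, 0.148]
tool_rot: [-113.4, 0.0, 26.9]
force: [0.5, -0.2, -2.2]
time_s: 19.3
tool_pos: [0.4295, 0.2601, 0.1524]
tool_rot: [-105.3, -0.1, 26.9]
force: [0.1, 0.1, -1.9]
rod [0.43609805 0.24714041 0.15635664] want .4385 .2397 .153
at [0.4295 0.26   0.1524] [-105.25   -0.12   26.94] t 19.4 j [ 50.  54. -62. 104. -24.  75. -61.] F [-0.6  0.3 -3. ] w 0.0148 40.1
shift [-0.009  0.139 -0.394] turn [-3.319e-01 -7.000e-04  2.000e-04]
```

View pics/p6.png

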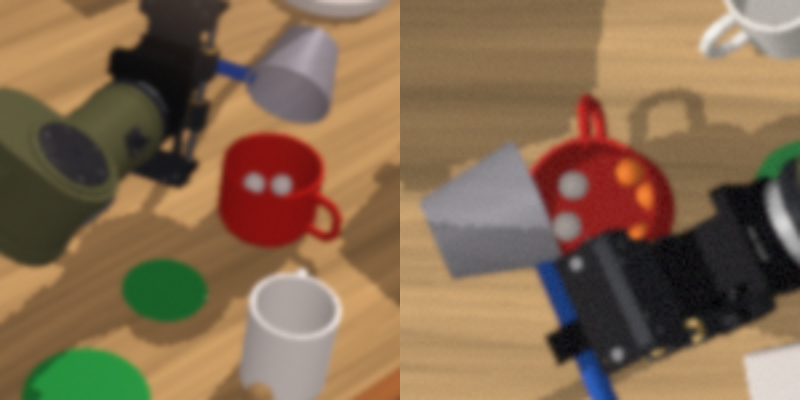

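The pod holds two white and three orange balls (right half: 572,185; 566,225; 630,172; 643,195; 636,232), and the gripper may hide the sixth. The table is clean. Raise, tip back and check.

```bash
python3 -m creep '{"translation":[[0,-0.2,-0.05],[0,-0.25,-0.07],[0,-0.25,-0.07],[0,0.02,0],[0,0.03,0]],"turn":[[0,0,0],[0,0,0],[0,0,0],[-0.03,0,0],[-0.05,0,0]],"grip":[0,0,0,0,0]}' 40 |head -4
python3 -m creep '{"translation":[[0,0.032,0],[0,0.032,0],[0,0.032,0],[0,0.032,0],[0,0.032,0]],"turn":[[-0.05,0,0],[-0.05,0,0],[-0.05,0,0],[-0.05,0,0],[-0.05,0,0]],"grip":[0,0,0,0,0]}' 40 |head -4
python3 -m creep '{"translation":[[0,0.032,0],[0,0.032,0],[0,0.032,0],[0,0.032,0],[0,0.032,0]],"turn":[[-0.05,0,0],[-0.05,0,0],[-0.05,0,0],[-0.05,0,0],[-0.04,0,0]],"grip":[0,0,0,0,0]}' 40 |head -4
python3 - <<'E'
from h import *
b=snap('top','top7')
f=b['frame'][140:250,100:240];cv2.imwrite('pics/p7.png',cv2.resize(f[:,:,::-1],None,fx=5,fy=5))
go([.48,.1,.2],27,roll=144.94)
E
```

```text
time_s: 20.02
tool_pos: [0.4306, 0.258, 0.2068]
tool_rot: [-119.7, -0.0, 26.8]
force: [-0.2, -0.2, -1.7]
time_s: 20.65
tool_pos: [0.4329, 0.2514, 0.199]
tool_rot: [-164.9, -0.1, 27.0]
force: [-0.3, -0.2, -3.8]
time_s: 21.28
tool_pos: [0.4377, 0.241, 0.1996]
tool_rot: [152.1, -0.1, 27.0]
force: [-0.1, -0.5, -2.9]
at [0.4354 0.2436 0.198 ] [1.5203e+02 4.0000e-02 2.7390e+01] t 21.32 j [   6.   17.  -66.  103.   38.   88. -130.] F [-3.   2.2 -3.8] w 0.0148 40.1
shift [-0.331  1.646  0.846] turn [-0.0394 -0.0009  0.002 ]
```

View pics/p7.png

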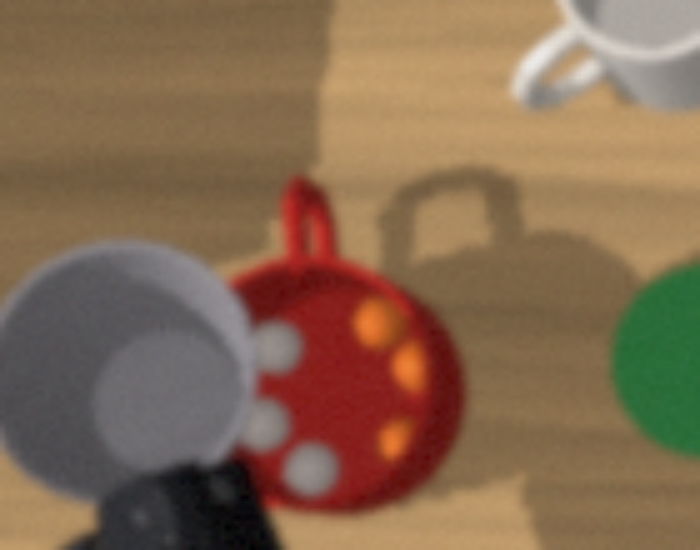

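The cup is empty and all six balls, three white and three orange, are in the pod. Return to the mat.

```bash
python3 -m creep '{"translation":[[0,0.01,0],[0,0.01,0],[0,0,0]],"turn":[[-0.02,0,0],[-0.0194,0,0],[0,0,0]],"grip":[0,0,0]}' 40 |head -4
python3 - <<'E'
from h import *
go([.5155,-.0427,.19],27,roll=144.94)
E
```

```text
time_s: 21.7
tool_pos: [0.4386, 0.2393, 0.1989]
tool_rot: [145.4, 0.1, 27.0]
force: [0.2, -0.5, -3.1]
at [0.4386 0.2393 0.1989] [1.4537e+02 9.0000e-02 2.7030e+01] t 21.7 j [  -0.   20.  -63.  103.   44.   93. -136.] F [ 0.2 -0.5 -3.1] w 0.015 40.0
shift [-0.745  2.88   2.125] turn [-0.0024  0.0003  0.0004]
```

```bash
python3 -m creep '{"translation":[[-0.035,0.14,0.1],[-0.075,0.29,0.215],[-0.085,0.33,0.245],[-0.085,0.33,0.245],[-0.085,0.33,0.245]],"turn":[[-0.0024,0,0],[0,0,0],[0,0,0],[0,0,0],[0,0,0]],"grip":[0,0,0,0,0]}' 40 |head -3
python3 -m creep '{"translation":[[-0.085,0.33,0.245],[-0.085,0.33,0.245],[-0.085,0.33,0.245],[-0.08,0.3,0.22],[-0.045,0.17,0.12]],"turn":[[0,0,0],[0,0,0],[0,0,0],[0,0,0],[0,0,0]],"grip":[0,0,0,0,0]}' 40 |head -3
python3 -m creep '{"translation":[[0,0,0],[0,0,0],[0,0,0],[0,0,0],[0,0,0]],"turn":[[0,-0.012,0.017],[0,-0.019,0.028],[0,-0.019,0.028],[0,-0.019,0.028],[0,-0.01,0.015]],"grip":[0,0,0,0,0]}' 40 |head -3
python3 -m creep '{"translation":[[0,0,0],[0,0,0]],"turn":[[0,0,0],[0,0,0]],"grip":[0,0]}' 40 |head -3
python3 - <<'E'
from h import *
c=snap('top','top8');h=cv2.cvtColor(c['frame'],cv2.COLOR_RGB2HSV)
Rm=cv2.Rodrigues(c['rvec'])[0];t=c['tvec'].reshape(3);vv,uu=np.mgrid[0:420,0:560]
P=((np.stack([uu,vv,np.ones_like(uu)],-1)@np.linalg.inv(c['K']).T)*c['z_map'][...,None]-t)@Rm
m=(abs(P[...,0]-.615)<.06)&(abs(P[...,1]+.03)<.06)&(P[...,2]>.1)&(h[...,1]<90)
p=P[m];z=np.percentile(p[:,2],98);p=p[p[:,2]>z-.006]
print('rim z',z,cv2.minEnclosingCircle(p[:,:2].astype(np.float32)),np.linalg.lstsq(np.c_[p[:,:2],np.ones(len(p))],p[:,2],rcond=None)[0])
go([.5163,-.0413,.055],1.36,roll=144.94,pitch=.2)
E
```

```text
time_s: 22.32
tool_pos: [0.4784, 0.0961, 0.1966]
tool_rot: [144.7, -0.1, 26.7]
time_s: 22.95
tool_pos: [0.5161, -0.0476, 0.1939]
tool_rot: [144.7, -0.1, 26.6]
time_s: 23.58
tool_pos: [0.5171, -0.044, 0.1931]
tool_rot: [145.0, -0.5, 1.5]
time_s: 23.82
tool_pos: [0.5167, -0.044, 0.1935]
tool_rot: [144.9, -0.5, 1.7]
rim z 0.21326167924151135 ((0.6098245978355408, -0.0348995178937912), 0.049166012555360794) [-0.00893026  0.00244944  0.216872  ]
at [ 0.5167 -0.044   0.1936] [144.85  -0.52   1.7 ] t 23.88 j [  26.   15.  -53.  105.   43.   86. -127.] F [ 0.1 -0.7 -2.8] w 0.0149 40.0
shift [-0.019 -1.026  1.396] turn [ 0.0005 -0.0043 -0.0007]
```

```bash
python3 -m creep '{"translation":[[-0.019,-0.16,0.22],[0,-0.22,0.3],[0,-0.22,0.3],[0,-0.2,0.27],[0,-0.13,0.18]],"turn":[[0.0005,-0.0043,-0.0007],[0,0,0],[0,0,0],[0,0,0],[0,0,0]],"grip":[0,0,0,0,0]}' 40 |head -4
python3 -m creep '{"translation":[[0,-0.06,0.08],[0,-0.03,0.04],[0,0,0]],"turn":[[0,0,0],[0,0,0],[0,0,0]],"grip":[0,0,0]}' 40 |head -4
python3 - <<'E'
from h import *
go([.5163,-.0413,.0513],1.36,roll=144.94,pitch=.2)
E
```

```text
time_s: 24.5
tool_pos: [0.5139, -0.0417, 0.065]
tool_rot: [145.0, 0.4, 1.3]
force: [0.2, 0.8, -1.9]
time_s: 24.88
tool_pos: [0.5155, -0.0411, 0.0559]
tool_rot: [144.9, 0.1, 1.3]
force: [0.5, -0.1, -2.5]
at [ 0.5155 -0.0411  0.0559] [144.94   0.15   1.31] t 24.88 j [  20.   27.  -49.  111.   52.   79. -141.] F [ 0.5 -0.1 -2.5] w 0.0149 40.0
shift [ 0.01  -0.031  0.048] turn [ 0.     -0.0001 -0.0004]
```

```bash
python3 -m creep '{"translation":[[0.01,-0.012,0.016],[0,-0.01,0.015],[0,-0.006,0.009],[0,0,0],[0,0,0]],"turn":[[0,0,0],[0,0,0],[0,0,0],[0,0,0],[0,0,0]],"grip":[0,0,0,0,0]}' 40
python3 - <<'E'
from h import *
go([.5163,-.0413,.0513],1.36,roll=144.94,pitch=.2)
E
```

```text
time_s: 25.5
tool_pos: [0.5159, -0.0415, 0.0519]
tool_rot: [144.9, 0.2, 1.3]
force: [-1.4, -0.5, 0.2]
grip_width: 0.0147
grasp_force: 40.0
at [ 0.5159 -0.0415  0.0519] [144.9    0.2    1.28] t 25.5 j [  20.   28.  -49.  111.   52.   79. -141.] F [-1.4 -0.5  0.2] w 0.0147 40.0
shift [ 0.005 -0.006  0.004] turn [ 0.0002  0.0002 -0.0004]
```

The weight has come off the wrist, so the cup is standing. Release and back out along the tool axis.

```bash
python3 -m creep '{"translation":[[0,0,0],[0,0,0],[0,0,0],[0,0,0],[0,0,-0.1]],"turn":[[0,0,0],[0,0,0],[0,0,0],[0,0,0],[0,0,0]],"grip":[0.25,0.5,0.5,0.5,0.5]}'
python3 -m creep '{"translation":[[0,0,-0.25],[0,0,-0.4],[0,0,-0.4],[0,0,-0.4],[0,0,-0.4]],"turn":[[0,0,0],[0,0,0],[0,0,0],[0,0,0],[0,0,0]],"grip":[0.5,0.5,0.5,0.5,0.5]}'
python3 - <<'E'
from h import *
c=snap('top','top9')
cv2.imwrite('pics/p9.png',cv2.resize(c['frame'][110:320,110:480,::-1],None,fx=2.15,fy=2.15))
E
```

```text
time_s: 26.12
tool_pos: [0.5155, -0.0369, 0.058]
tool_rot: [144.9, 0.3, 1.3]
force: [0.8, -0.3, 0.2]
grip_width: 0.0425
grasp_force: 0.0
time_s: 26.75
tool_pos: [0.5143, 0.0503, 0.1815]
tool_rot: [145.0, 0.1, 1.4]
force: [0.8, 0.2, 0.1]
grip_width: 0.0435
grasp_force: 0.0
```

View pics/p9.png

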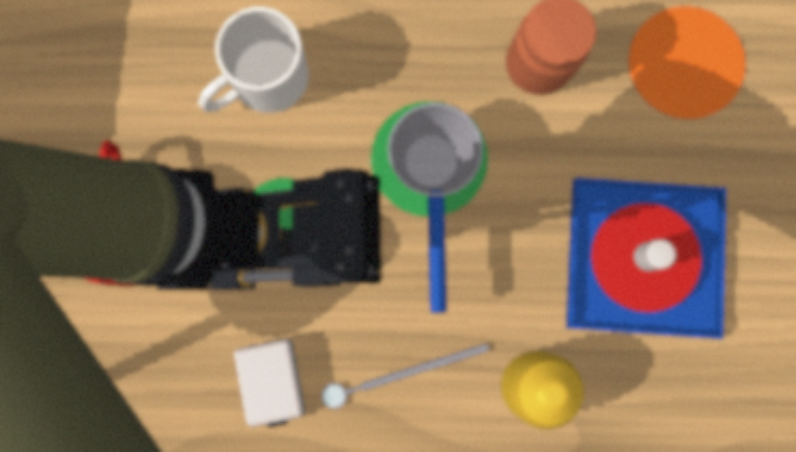

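The cup stands empty on the mat (base at crop 431,158; mat centre 430,158), the lid is centred in the tray (647,257), and nothing else has moved. One numeric check of cup against mat before handing in.

```bash
python3 - <<'E'
from h import *
c=load('top9');k=110
for n,u,v,z in [('rim',435,149,.072),('base inside',431,158.5,.007),('mat',429.5,158.5,.004)]:
    print(n,world(c,k+u/2.15,k+v/2.15,z).round(4))
c0=load('top1');print('rim before',world(c0,k+431/2.15,k+149/2.15,.072).round(4))
print(env.get_obs()['time_s'])
E
```

```text
rim [ 0.6123 -0.0319  0.072 ]
base inside [ 0.6149 -0.0321  0.007 ]
mat [ 0.6154 -0.0308  0.004 ]
rim before [ 0.6122 -0.0281  0.072 ]
26.8
```

Cup and mat centres agree to about 3 mm, and the robot is clear of everything.

```bash
python3 -c "
from cell import env
print(env.sign_off())"
```

```text
the job is handed in; nothing more can be done
None
```

The job is handed in at about 27 s: the lid lies knob up in the middle of the blue tray, all six balls are in the open, upright pod with none spilled, and the empty cup stands within about 3 mm of its green mat's centre; the final picture shows nothing else moved, though the arm then hid most of the pod, last seen upright with all six balls just after the pour.

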